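Draw a carton forward on a deep shelf with a draw hook

TASK

A small open carton stands too deep in the low shelf to reach by hand. Take the draw hook from its rest, hook it over the carton's front wall from inside and drag the carton forward until it stands square against the dark bumper bar behind the metal strip at the shelf's front; feel for it, as the bar is set differently each time, and keep a light steady pull on for a moment so that it seats along the bar, without yanking or pulling hard. Leave it there, put the hook back in its rest as it was and let go; keep the hand off the carton and leave the other things as they are.

Things in the scene. Friction and masses are not known exactly. Their poses are not given: they have to be found in the camera images.
- hook_grip (a point): Draw hook, 0.16 kg, 282 mm long: wooden handle, straight 10 mm steel rod, down-turned tine. Point: middle of the grasp place, on the shaft's axis, at the centre of mass; the handle there is 18 mm wide, 22 mm high, from 70 mm behind to 44 mm ahead. x along the shaft to the tine, z up (tine down). The rod ends 187 mm ahead. 60 mm above the table when in the rest.
- hook_tip (a point): Lower end of the draw hook's tine, 183 mm ahead of and 32 mm below hook_grip. The tine is a 10 mm round bar that leans 4 mm back towards the handle at its tip; it reaches 27 mm below the rod's underside. Axes as hook_grip.
- hook_rest: Fixed dark wooden rest: two forks, open at the top, on a 170 x 70 mm base. Origin on the table; x runs along the resting hook to its tine. Forks at x = -55 mm (30 mm wide inside, under the handle) and x = +75 mm (22 mm wide, under the rod), at most 75 mm high. The hook lies in it tine down, hook_grip at x = 0, y = 0, z = 60 mm of this frame.
- shelf: Fixed low plywood shelf unit, open at the front (-x side), 270 deep x 364 wide x 157 mm high. Origin at the centre of its footprint on the table, x points into its depth, y along its width; front edge at x = -135 mm. Inside: floor 15 mm above the table, ceiling at 145 mm, clear width 340 mm.
- stop_strip: Metal strip across the shelf floor's front, 8 mm thick, 28 mm high (top 43 mm above the table); origin mid underside. It carries, behind it, a dark bumper bar as wide, 24 mm high, locked at a setting not measured: its rear face, the carton's rigid stop, lies 12 to 52 mm behind (+x) this origin. Seat with 4 N or more on the bar for over 1/4 s (pull 10 to 16 N in all); over 20 N is a yank.
- carton: Loose open cardboard carton, two tins fixed in its rear half, 110 deep (x) x 130 wide x 55 mm high, walls 4 mm, 0.5 to 0.9 kg; slides at 2 to 9 N. Origin: centre of its underside; x points away from the robot, front wall at x = -55 mm. Stands in the left or right half of the shelf, slightly askew. Its origin starts at x = 14 to 50 mm of the shelf; seated it is at -62 to -22 mm (as the bar is set).
- carton_lip (a point): Middle of the top edge of the carton's front wall (centre of the 4 mm wall thickness), 70 mm above the table. Behind it, inside, 45 mm are free before the tins, down to 4 mm above the carton's underside. Let the tine reach 15 mm or more below this edge: pulled hard near the edge the carton tips. Axes as the carton's.
- leather_box: Round brown leather box, 130 mm wide, 91 mm high, standing in the other half of the shelf; leave it. Origin at the centre of its underside.
- wax_tin: Round tin, 37 mm wide, 26 mm high, lying loose in front of the shelf; leave it. Origin at the centre of its underside.
- glue_bottle: White bottle standing on its cap, 47 mm wide, 90 mm high, at the left; leave it. Origin at the centre of its underside.
Mind the look-alikes: they are no part of the job. What is shaped like the hook_rest but yellow is not meant.

How it is judged:
By the outcome, as a careful person would: the job done as asked, in the order asked, and still so for the second after the job is handed in, with the robot touching nothing.
It also fails if it takes over 72 s, if anything falls off the work surface, if the arm or the gripper's body presses on something with over 40 N, if the wrist force passes 120 N, or if a joint passes its speed limit or range.

ROBOT

A 6-joint arm with a two-finger parallel gripper is mounted at the origin on a cart in front of the work surface, level with it; the furniture and walls round the work are solid. World frame = base frame: x ahead of the robot, y to its left, z up, the work surface at z = 0. Lengths are in m, angles in rad, forces in N, time in s.
With the tool pointing down it reaches from about 0.35 to 0.775 m from the base axis. Payload 5.5 kg.
Tool frame: the origin (TCP) lies at the very end of the fingers, on their centre line; the grasp point (between the pads) lies env.hold_point_z behind it (env.hold_point_z is the distance from the TCP to the grasp point, in m); z points along the fingers, y is the line along which they close (so a half turn about z gives the same grasp; the last joint's range is limited). The gripper opens to 85 mm and grips with 20 to 120 N. Pads are 22 mm wide; open, the fingers measure 114 mm over their backs; the gripper's body (76 mm by 85 mm) begins 54 mm behind the grasp point. The pads swing forward as they close: fully open they stand 13 mm farther back than shut.
Start: joints at [-1.258, 0.313, 0.046, 1.304, 0, 1.431], TCP at [0.252, -0.517, 0.231] pointing down, gripper open.
Joint ranges: [-2.76, 2.76], [-0.86, 1.69], [-1.03, 1.26], [-2.2, 2.34], [-1.47, 1.5], [-3.14, 3.14]. Speed limits (rad/s): [2.57, 2.57, 3.14, 3.14, 3.14, 3.14].

INTERFACE

Orientations are given as a unit quaternion [w, x, y, z].
In Python, from workcell import env gives the robot as it stands.
- The arm moves only by the tool carry_out, never from a script. Its argument "steps" is a list of rows, each a list of 3 entries, a list of its own where there are three numbers: the turn, a rotation vector about the tool's x, y, z in degrees, then the shift along the tool's x, y, z in cm, then the closure in counts, from 0 (fully open) to 255 (shut). A call has exactly 8 rows; each row is the pose to reach, as a shift and turn from the pose commanded when the call began, along the tool's axes at that moment; what a row does not reach only later rows make up. A row lasts 1/8 s, in which the tool goes at most 62.5 mm and 10.7 degrees, less where a joint would pass 70% of its speed; a pose out of reach is approached as far as the arm can. A call with a gripper value outside its range is refused whole. The fingers move at their own pace and stop on an object; "force" is the grip in N (left out, the last holds). Time passes only in rows, so rows that repeat a pose let the fingers close, or fill a call up. It gives the time, the measured TCP pose, the force, the opening and the grip force at its end, in the units of the state.
- env.get_state(): the state, without advancing time (a new reading comes with each control period).
- env.read_camera(name): name is "scene" or "top" or "wrist"; returns (picture, depth): 400x640x3 uint8, red, green, blue; 400x640 float32, m along the optical axis (not along the pixel's ray), 0 where there is no reading.
- env.get_calibration(name): a dict with "fx", "fy", "cx", "cy" (pixels), "origin" and "orientation" of the camera in the world. Camera axes: x right, y up, looking along -z (the intrinsics and any distortion apply to the point x, -y, -z); pixel columns grow to the right and rows downward; lengths in m; the calibration is good to about 2 mm. A picture is of the moment at which its call begins: read the wrist's pose just before it. get_calibration takes no time and is no camera call; for the wrist camera it gives the pose at the moment of the call.
- env.hand_in(): hands the job in; it is judged then, once.
The state is a dict: "clock": time; "joint_pos": joint angles; "qvel": joint speeds; "tau": joint torques, N m; "tcp_pos": TCP position; "orientation": TCP orientation; "wrist_force": force on the tool from outside, world axes, zero at the start; "ft_torque": the same for the moment, N m; "finger_gap": finger opening in m; "grip_force": force on a finger pad.
Only numpy, scipy, OpenCV 4.12 (cv2) and the standard library are available. Lean on these libraries where they do the work, as an engineer would, in place of code of your own. Each camera call takes 0.05 s, during which the arm holds its last target. There are 200 camera calls.

## Working session

There is one attempt and no reset: what is moved stays moved. The work goes in short steps, Python scripts to look and compute and a tool call to move; the robot and the scene stay as the last step left them, time stands still between calls to the robot, and variables do not carry over. Pictures are saved under pics/ and viewed, at most 10 in all, crops included, and the job is handed in when it is done.

Besides the shell and the picture viewer there is one more tool, called after "Call:" as a command line: name --argument value ..., lists and objects as JSON in quotes. carry_out: Moves the arm, as the interface text tells. Its arguments: {"type":"object","properties":{"steps":{"type":"array","items":{"type":"array"}},"force":{"type":"number"}},"required":["steps"]}

```bash
ls; mkdir -p pics
cat > h.py <<'E'
import numpy as np, cv2
from scipy.spatial.transform import Rotation as R
from workcell import env
def rot(q): return R.from_quat([q[1],q[2],q[3],q[0]])
def ray(cal,u,v):
    d=np.array([(u-cal['cx'])/cal['fx'],-(v-cal['cy'])/cal['fy'],-1.0])
    return np.array(cal['origin']),rot(cal['orientation']).apply(d)
def onplane(cal,u,v,z):
    o,d=ray(cal,u,v); return o+d*(z-o[2])/d[2]
def cloud(cal,dep):
    v,u=np.indices(dep.shape)
    d=np.stack([(u-cal['cx'])/cal['fx'],-(v-cal['cy'])/cal['fy'],-np.ones(dep.shape)],-1)*dep[...,None]
    return (d.reshape(-1,3)@rot(cal['orientation']).as_matrix().T+np.array(cal['origin'])).reshape(dep.shape+(3,))
def proj(cal,p):
    c=rot(cal['orientation']).inv().apply(np.array(p)-np.array(cal['origin']))
    return cal['cx']+cal['fx']*c[0]/-c[2], cal['cy']-cal['fy']*c[1]/-c[2]
E
python3 - <<'E'
from h import *
print(env.hold_point_z); print(env.get_state())
for n in ('scene','top'):
    c=env.get_calibration(n); print(n,c)
    p,d=env.read_camera(n); cv2.imwrite(f'pics/{n}0.png',p[...,::-1]); np.savez(f'{n}0.npz',p=p,d=d)
E
```

```text
pics
0.0187
{'clock': 0.0, 'joint_pos': array([-1.25757721e+00,  3.14025568e-01,  4.49839419e-02,  1.30359020e+00,
       -1.49570352e-05,  1.43119252e+00]), 'qvel': array([ 0.00105692, -0.00013158, -0.0005552 , -0.0003451 ,  0.00014935,
        0.00058397]), 'tau': array([-7.22126115e-04, -4.80622315e+01,  2.98535174e+01,  1.93055591e-02,
       -5.08275832e-05,  1.28543149e-06]), 'tcp_pos': array([ 0.25139394, -0.51657099,  0.23039658]), 'orientation': array([-9.13645630e-04,  9.74477817e-01,  2.24481940e-01, -8.70180373e-05]), 'wrist_force': array([0.22098897, 0.03342182, 0.82680703]), 'ft_torque': array([-0.0236216 , -0.02302034, -0.00613827]), 'grip_force': 0.0, 'finger_gap': 0.08555927095600743}
scene {'fx': 421.73021619615463, 'fy': 421.73021619615463, 'cx': 318.36560992721326, 'cy': 200.8839037885166, 'origin': array([-0.84570279,  0.31076463,  0.81147978]), 'orientation': array([-0.4885791 , -0.31762124,  0.42564558,  0.6922666 ])}
top {'fx': 463.2338729841452, 'fy': 463.2338729841452, 'cx': 313.1310607779479, 'cy': 200.27683832501023, 'origin': array([-0.30826411, -0.66818136,  1.40386619]), 'orientation': array([ 0.8185439 ,  0.27804338, -0.16356932, -0.4753134 ])}
```

View pics/scene0.png

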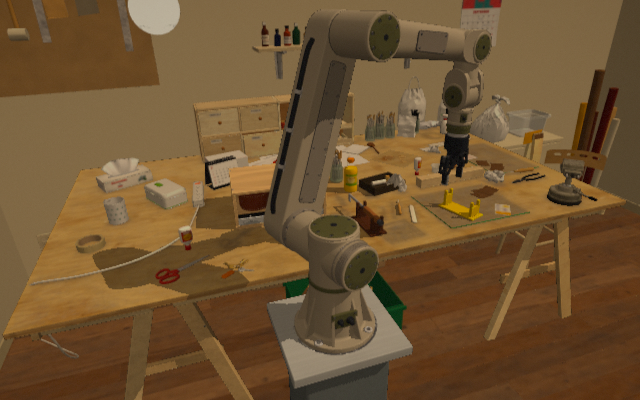

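View pics/top0.png

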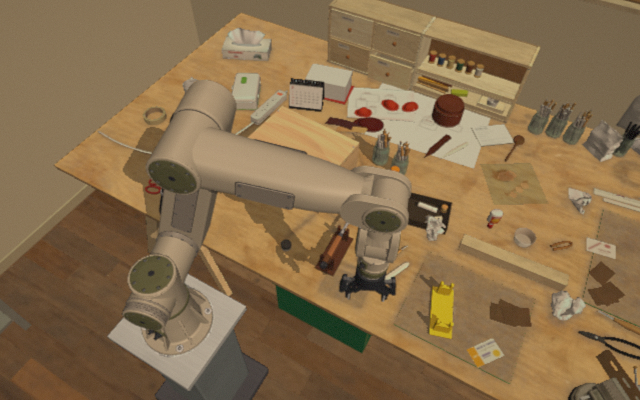

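The scene view shows the shelf at about (260,205), with the dark-brown rest and hook at (370,218). The yellow look-alike rest is at (463,205) and is not meant. In the top view these are at (300,145), (336,250) and (442,308). I'll confirm with an enlarged crop.

Run:
```python
from h import *
c=np.load('top0.npz'); p,d=c['p'],c['d']; s=np.load('scene0.npz')
a=cv2.resize(p[210:290,290:400],(770,560),interpolation=cv2.INTER_CUBIC)
b=cv2.resize(s['p'][160:245,225:395],(800,400),interpolation=cv2.INTER_CUBIC)
out=np.zeros((600,800,3),np.uint8); out[:300,:400]=cv2.resize(a,(400,300)); out[300:,:]=cv2.resize(b,(800,300)); 
out[:300,400:]=cv2.resize(p[90:210,230:390],(400,300),interpolation=cv2.INTER_CUBIC)
cv2.imwrite('pics/crop1.png',out[...,::-1])
ct=env.get_calibration('top');cs=env.get_calibration('scene')
X=cloud(ct,d); S=cloud(cs,s['d'])
for n,C,uv in (('top',X,[(337,240),(348,228),(325,265),(300,145),(270,115),(355,150),(286,245),(250,140)]),('scene',S,[(370,218),(383,232),(358,208),(250,205),(235,195),(270,220),(240,190),(300,170),(186,235)])):
    for u,v in uv: print(n,u,v,C[v,u].round(3))
```

```text
top 337 240 [ 0.48  -0.319  0.07 ]
top 348 228 [ 0.587 -0.311  0.001]
top 325 265 [ 0.376 -0.329  0.067]
top 300 145 [ 0.733 -0.024  0.156]
top 270 115 [ 0.958  0.268 -0.001]
top 355 150 [ 0.831 -0.207  0.136]
top 286 245 [ 0.4   -0.161  0.024]
top 250 140 [ 0.201 -0.237  0.749]
scene 370 218 [ 0.502 -0.343  0.011]
scene 383 232 [ 0.386 -0.343  0.009]
scene 358 208 [ 0.522 -0.299  0.054]
scene 250 205 [0.733 0.094 0.041]
scene 235 195 [0.874 0.136 0.033]
scene 270 220 [0.179 0.12  0.256]
scene 240 190 [0.633 0.14  0.159]
scene 300 170 [0.146 0.036 0.405]
scene 186 235 [0.527 0.357 0.066]
```

View pics/crop1.png

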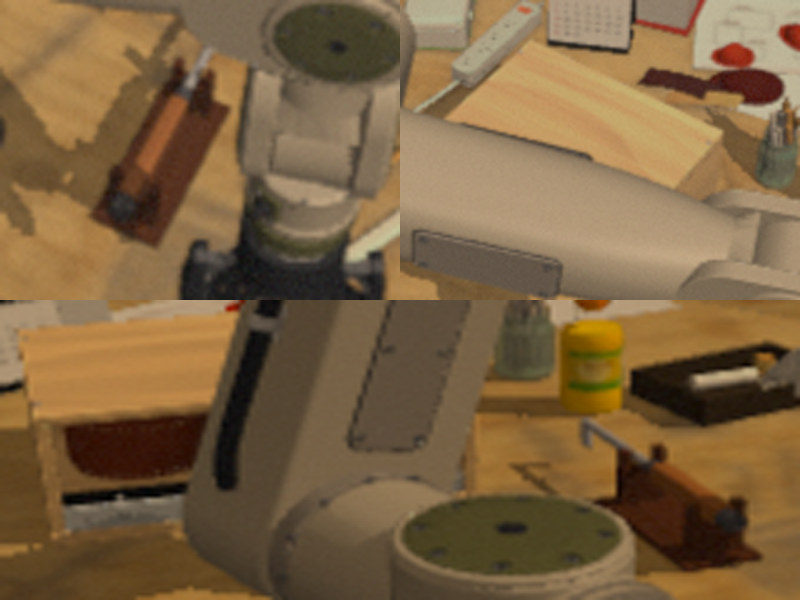

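The crop confirms it: the dark-brown rest at top (337,248) holds the hook, with its tine towards +x. The leather box is in the shelf's left half, so the carton is in the right half, hidden behind the arm. The wax tin is at top (286,245).

Run:
```python
from h import *
c=np.load('top0.npz'); p,d=c['p'],c['d']
ct=env.get_calibration('top'); X=cloud(ct,d)
# roof
m=(abs(X[...,2]-.157)<.006)&(X[...,0]>.5)&(X[...,0]<1.1)&(abs(X[...,1])<.35)
n,l,st,_=cv2.connectedComponentsWithStats(m.astype(np.uint8)); k=1+st[1:,4].argmax(); P=X[l==k]
print('roof',len(P),cv2.minAreaRect(P[:,:2].astype(np.float32)),P[:,2].mean())
h=cv2.convexHull(P[:,:2].astype(np.float32)); print(cv2.approxPolyDP(h,.01,True)[:,0].round(3).tolist())
# hook: ridge
m=(X[...,2]>.05)&(X[...,2]<.085)&(X[...,0]>.3)&(X[...,0]<.7)&(abs(X[...,1]+.32)<.05)
P=X[m]; rgb=p[m]; print(len(P))
v=cv2.fitLine(P[:,:2].astype(np.float32),cv2.DIST_HUBER,0,.01,.01).ravel(); print('hook axis',v,np.degrees(np.arctan2(v[1],v[0])))
t=(P[:,:2]-v[2:])@v[:2]
for a in np.arange(t.min(),t.max(),.01):
    q=P[(t>=a)&(t<a+.01)]
    if len(q): print((v[2:]+v[:2]*a).round(3),len(q),q.mean(0).round(3),rgb[(t>=a)&(t<a+.01)].mean(0).astype(int))
# base
m=(X[...,2]>-.005)&(X[...,2]<.02)&(X[...,0]>.33)&(X[...,0]<.62)&(abs(X[...,1]+.32)<.08)&(p[...,0].astype(int)<110)&(p[...,0].astype(int)>p[...,2]*1.8)
v,u=np.nonzero(m);print('base',len(u),X[m].min(0),X[m].max(0))
print(proj(ct,(.4,-.33,.06)),proj(ct,(.6,-.32,.06)))
```

```text
roof 2876 ((0.7661078572273254, -0.020547479391098022), (0.3679963946342468, 0.22189368307590485), 85.98200225830078) 0.1564529896710981
[[0.8820000290870667, 0.15299999713897705], [0.6679999828338623, 0.16599999368190765], [0.7170000076293945, -0.19699999690055847], [0.8560000061988831, -0.20999999344348907]]
360
hook axis [ 0.9990595   0.04336001  0.44679537 -0.3210992 ] 2.4851246
[ 0.363 -0.325] 21 [ 0.367 -0.324  0.064] [44 37 35]
[ 0.373 -0.324] 19 [ 0.378 -0.324  0.066] [51 46 43]
[ 0.383 -0.324] 19 [ 0.389 -0.323  0.068] [73 49 33]
[ 0.393 -0.323] 40 [ 0.398 -0.324  0.066] [69 42 27]
[ 0.403 -0.323] 29 [ 0.408 -0.321  0.066] [83 50 30]
[ 0.413 -0.323] 15 [ 0.419 -0.323  0.068] [131  78  44]
[ 0.423 -0.322] 15 [ 0.428 -0.322  0.069] [140  84  47]
[ 0.433 -0.322] 17 [ 0.438 -0.321  0.068] [141  84  48]
[ 0.443 -0.321] 14 [ 0.448 -0.322  0.07 ] [140  84  47]
[ 0.453 -0.321] 15 [ 0.457 -0.321  0.069] [138  83  46]
[ 0.463 -0.32 ] 17 [ 0.468 -0.32   0.067] [138  82  47]
[ 0.473 -0.32 ] 14 [ 0.478 -0.319  0.068] [137  82  45]
[ 0.483 -0.32 ] 13 [ 0.487 -0.32   0.068] [140  83  48]
[ 0.493 -0.319] 13 [ 0.496 -0.318  0.067] [129  78  45]
[ 0.503 -0.319] 12 [ 0.508 -0.318  0.066] [77 65 60]
[ 0.513 -0.318] 7 [ 0.519 -0.319  0.062] [101  86  75]
[ 0.523 -0.318] 45 [ 0.528 -0.316  0.063] [80 56 42]
[ 0.533 -0.317] 18 [ 0.536 -0.319  0.065] [113  88  65]
[ 0.543 -0.317] 6 [ 0.548 -0.315  0.062] [149 133 117]
[ 0.553 -0.317] 9 [ 0.559 -0.314  0.061] [147 128 109]
[ 0.563 -0.316] 2 [ 0.566 -0.315  0.058] [147 131 111]
base 571 [ 0.36785007 -0.38906839 -0.00499343] [ 0.61856147 -0.24017753  0.0198378 ]
(np.float64(328.68161578719906), np.float64(260.60822147424994)) (np.float64(352.95807371933), np.float64(216.9658903851216))
```

```bash
cat >> h.py <<'E'
import json,os
def tool(yaw,tilt):   # tool x along yaw, fingers leaning forward by tilt (deg)
    return R.from_euler('z',yaw,degrees=True)*R.from_matrix([[1,0,0],[0,-1,0],[0,0,-1]])*R.from_euler('y',tilt,degrees=True)
def load():
    if os.path.exists('cmd.json'):
        j=json.load(open('cmd.json')); return np.array(j['p']),R.from_quat(j['q'])
    s=env.get_state(); return s['tcp_pos'],rot(s['orientation'])
def done(turn,sh):    # register the last row I sent
    p,r=load(); p=p+r.apply(np.array(sh)/100); r=r*R.from_rotvec(turn,degrees=True)
    json.dump({'p':list(p),'q':list(r.as_quat())},open('cmd.json','w'))
def rel(p,r,k=2):     # numbers for carry_out to reach TCP pose
    p0,r0=load()
    print('turn',(r0.inv()*r).as_rotvec(degrees=True).round(2),'shift cm',(r0.inv().apply(np.array(p)-p0)*100).round(k))
def tcp_of_grip(g,r): return np.array(g)+r.apply([0,0,env.hold_point_z])
E
python3 - <<'E'
from h import *
s=env.get_state(); c=env.get_calibration('wrist'); r=rot(s['orientation'])
print(c['fx'],c['cx'],c['cy'],'cam in tool',r.inv().apply(c['origin']-s['tcp_pos']),(r.inv()*rot(c['orientation'])).as_matrix().round(3))
json.dump({'p':[.252,-.517,.231],'q':list(rot([0,.974478,.224482,0]).as_quat())},open('cmd.json','w'))
t=tool(2.5,25); print(t.as_matrix().round(2))
rel(tcp_of_grip([.457,-.3207,.17],t),t); rel(tcp_of_grip([.457,-.3207,.06],t),t)
E
```

```text
275.81664320482156 318.94641943299854 203.0262412117138 cam in tool [ 8.30436119e-02  1.35970294e-04 -1.43024941e-01] [[-0.     0.946  0.324]
 [ 1.    -0.     0.   ]
 [ 0.     0.324 -0.946]]
[[ 0.91  0.04  0.42]
 [ 0.04 -1.    0.02]
 [ 0.42  0.   -0.91]]
turn [-5.11 24.65 23.07] shift cm [27.75 -8.37  7.79]
turn [-5.11 24.65 23.07] shift cm [27.75 -8.37 18.79]
```

Run:
```python
from h import *
t=tool(-4,50); rel([.50,-.12,.17],t)
```

```text
turn [-13.06  48.83  28.  ] shift cm [ 39.67 -24.85   6.1 ]
```

Call:
carry_out --steps '[[[-6, 24, 14], [15, -10, 1.5], 0], [[-13, 49, 28], [39.7, -24.8, 6.1], 0], [[-13, 49, 28], [39.7, -24.8, 6.1], 0], [[-13, 49, 28], [39.7, -24.8, 6.1], 0], [[-13, 49, 28], [39.7, -24.8, 6.1], 0], [[-13, 49, 28], [39.7, -24.8, 6.1], 0], [[-13, 49, 28], [39.7, -24.8, 6.1], 0], [[-13, 49, 28], [39.7, -24.8, 6.1], 0]]'

```text
clock: 1.1
tcp_pos: [0.5128, -0.1273, 0.1899]
orientation: [0.01, 0.91, -0.029, 0.413]
wrist_force: [-0.1, -0.3, -0.4]
finger_gap: 0.0855
grip_force: 0.0
```

Run:
```python
from h import *
done([-13,49,28],[39.7,-24.8,6.1]); p,r=load(); print(p,env.get_state()['tcp_pos'],env.get_state()['joint_pos'])
rel([.515,-.11,.075],tool(-4,50))
```

```text
[ 0.50048718 -0.12030475  0.17      ] [ 0.51278235 -0.12732448  0.18992652] [-0.64181289 -0.25423448 -1.0260024   0.03784025  0.42942617  2.73777462]
turn [-0.08 -0.15 -0.05] shift cm [-6.41 -1.11  7.15]
```

Run:
```python
from h import *
rel([.54,-.11,.085],tool(-4,45))
```

```text
turn [-0.09 -5.15 -0.04] shift cm [-4.05 -1.29  8.42]
```

Call:
carry_out --steps '[[[0, -5, 0], [-4, -1.3, 8.4], 0], [[0, -5, 0], [-4, -1.3, 8.4], 0], [[0, -5, 0], [-4, -1.3, 8.4], 0], [[0, -5, 0], [-4, -1.3, 8.4], 0], [[0, -5, 0], [-4, -1.3, 8.4], 0], [[0, -5, 0], [-4, -1.3, 8.4], 0], [[0, -5, 0], [-4, -1.3, 8.4], 0], [[0, -5, 0], [-4, -1.3, 8.4], 0]]'

```text
clock: 2.1
tcp_pos: [0.5503, -0.1182, 0.1043]
orientation: [0.008, 0.928, -0.03, 0.371]
wrist_force: [0.7, 0.1, -0.4]
finger_gap: 0.0852
grip_force: 0.0
```

Run:
```python
from h import *
done([0,-5,0],[-4,-1.3,8.4]); s=env.get_state(); print(s['tcp_pos'],s['joint_pos'],load()[0])
c=env.get_calibration('wrist'); p,d=env.read_camera('wrist'); cv2.imwrite('pics/w1.png',p[...,::-1])
np.savez('w1.npz',p=p,d=d,o=c['origin'],q=c['orientation'])
```

```text
[ 0.55028723 -0.11823148  0.10432589] [-0.52661663  0.00390493 -1.02661475 -0.16210733  0.31977217  2.79786098] [ 0.54016037 -0.10989013  0.08548625]
```

View pics/w1.png

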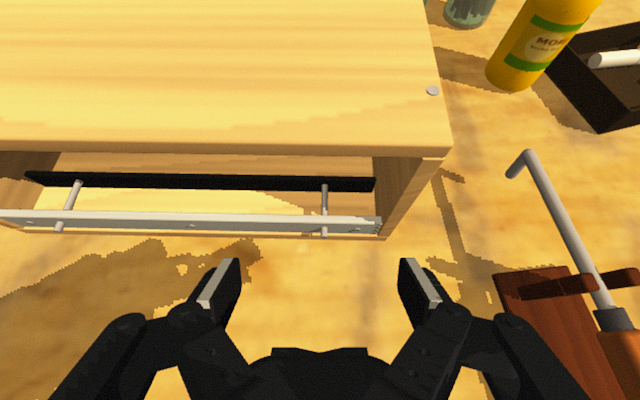

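The bar at row ~180 (columns 25–375) stands clearly behind the strip (row ~220), on two rods. The carton is hidden by the roof, so I measure the strip and bar from depth and take a lower view.

Run:
```python
from h import *
w=np.load('w1.npz'); c=env.get_calibration('wrist'); c=dict(c,origin=w['o'],orientation=w['q']); X=cloud(c,w['d'])
for u,v in [(60,177),(200,182),(200,188),(300,184),(360,184),(60,181),(100,217),(200,219),(300,222),(360,221),(377,222),(380,238),(200,147),(100,145),(400,151),(440,155),(200,162),(250,200)]: print(u,v,w['p'][v,u],X[v,u].round(4))
rel([.565,-.105,.05],tool(-4,42))
```

```text
60 177 [13 13  9] [0.6582 0.1208 0.0408]
200 182 [8 5 7] [ 0.6474 -0.0098  0.0349]
200 188 [0 0 0] [ 0.6483 -0.0044  0.0216]
300 184 [17 11 10] [ 0.6398 -0.1053  0.0332]
360 184 [12 15  7] [ 0.6358 -0.1625  0.0336]
60 181 [11  6 10] [0.6595 0.1289 0.0317]
100 217 [231 220 188] [0.6126 0.0687 0.0445]
200 219 [234 222 187] [ 0.6054 -0.0182  0.0436]
300 222 [193 179 150] [ 0.5975 -0.1046  0.0424]
360 221 [234 226 196] [ 0.595  -0.1563  0.0424]
377 222 [153 141 116] [ 0.5934 -0.171   0.0417]
380 238 [149 105  54] [ 0.5878 -0.1785  0.0121]
200 147 [146 104  53] [ 0.5984 -0.0625  0.1528]
100 145 [152 108  55] [ 0.6034 -0.0116  0.1524]
400 151 [150 111  53] [ 0.5893 -0.1613  0.1528]
440 155 [144 105  56] [ 0.5878 -0.1821  0.1495]
200 162 [180 130  65] [0.6828 0.0016 0.0166]
250 200 [247 229 127] [ 0.634  -0.0539  0.0168]
turn [-0.09 -3.15 -0.04] shift cm [-0.79 -0.65  4.24]
```

Call:
carry_out --steps '[[[0, -3, 0], [-0.8, -0.6, 4.2], 0], [[0, -3, 0], [-0.8, -0.6, 4.2], 0], [[0, -3, 0], [-0.8, -0.6, 4.2], 0], [[0, -3, 0], [-0.8, -0.6, 4.2], 0], [[0, -3, 0], [-0.8, -0.6, 4.2], 0], [[0, -3, 0], [-0.8, -0.6, 4.2], 0], [[0, -3, 0], [-0.8, -0.6, 4.2], 0], [[0, -3, 0], [-0.8, -0.6, 4.2], 0]]'

```text
clock: 3.15
tcp_pos: [0.5737, -0.1132, 0.0682]
orientation: [0.007, 0.938, -0.03, 0.346]
wrist_force: [-0.5, -0.5, 0.4]
finger_gap: 0.0855
grip_force: 0.0
```

Run:
```python
from h import *
done([0,-3,0],[-.8,-.6,4.2]); s=env.get_state(); print(s['tcp_pos'],s['joint_pos'],load()[0])
c=env.get_calibration('wrist'); p,d=env.read_camera('wrist'); cv2.imwrite('pics/w2.png',p[:270,...,::-1])
np.savez('w2.npz',p=p,d=d,o=c['origin'],q=c['orientation'])
```

```text
[ 0.57374846 -0.11318772  0.06816352] [-0.47094989  0.12391599 -0.98017627 -0.19647735  0.26789215  2.82780763] [ 0.5646556  -0.10551816  0.05020355]
```

View pics/w2.png

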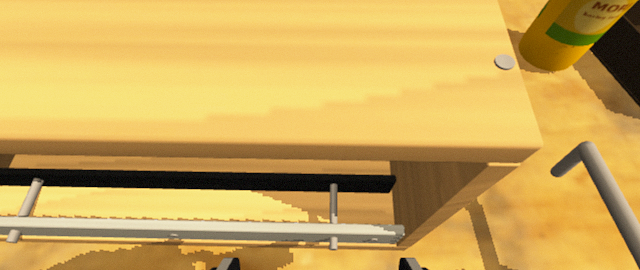

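The view is still too high; only the bar (row ~182) and strip show. I go lower and tilt more.

Run:
```python
from h import *
rel([.55,-.11,.030],tool(-4.5,48))
```

```text
turn [-0.44  5.85  0.31] shift cm [-2.42  0.55  0.54]
```

Call:
carry_out --steps '[[[-0.4, 6, 0.3], [-2.4, 0.6, 0.5], 0], [[-0.4, 6, 0.3], [-2.4, 0.6, 0.5], 0], [[-0.4, 6, 0.3], [-2.4, 0.6, 0.5], 0], [[-0.4, 6, 0.3], [-2.4, 0.6, 0.5], 0], [[-0.4, 6, 0.3], [-2.4, 0.6, 0.5], 0], [[-0.4, 6, 0.3], [-2.4, 0.6, 0.5], 0], [[-0.4, 6, 0.3], [-2.4, 0.6, 0.5], 0], [[-0.4, 6, 0.3], [-2.4, 0.6, 0.5], 0]]'

```text
clock: 4.2
tcp_pos: [0.5833, -0.1286, 0.0621]
orientation: [0.005, 0.925, -0.031, 0.379]
wrist_force: [0.5, 0.4, -0.4]
finger_gap: 0.0857
grip_force: 0.0
```

Run:
```python
from h import *
done([-.4,6,.3],[-2.4,.6,.5]); s=env.get_state(); print(s['tcp_pos'],s['joint_pos'],load()[0])
c=env.get_calibration('wrist'); p,d=env.read_camera('wrist'); cv2.imwrite('pics/w3.png',p[:270,...,::-1])
np.savez('w3.npz',p=p,d=d,o=c['origin'],q=c['orientation'])
```

```text
[ 0.58332498 -0.12864976  0.0621363 ] [-0.51429055  0.1769347  -1.02657495 -0.35455301  0.32177933  2.81766086] [ 0.5498393  -0.11047362  0.03038132]
```

View pics/w3.png

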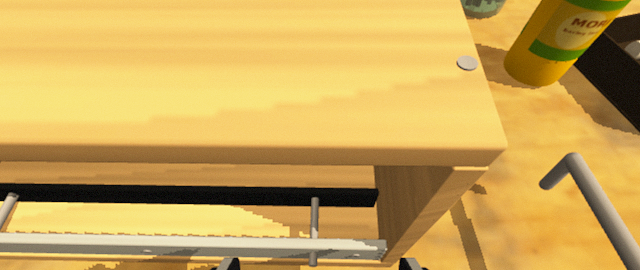

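```bash
cat > sc.py <<'E'
from h import *
def sc(name):
    c=env.get_calibration('scene'); p,d=env.read_camera('scene'); X=cloud(c,d); np.savez(name,p=p,d=d)
    for y in (-.18,-.15,-.12,-.09,-.06,-.03):
        o=[]
        for x in (.66,.69,.72,.75,.8):
            u,v=proj(c,(x,y,.07)); q=X[int(round(v)),int(round(u))]; o.append((int(u),int(v),*q.round(2)))
        print(y,o)
E
python3 - <<'E'
from sc import *
sc('s1')
t=tool(2.5,25)
g=tcp_of_grip([.457,-.3207,.17],t); rel(g,t); rel(tcp_of_grip([.457,-.3207,.06],t),t); rel([.52,-.2,.2],tool(0,30))
E
```

```text
-0.18 [(318, 195, np.float64(0.42), np.float64(-0.1), np.float64(0.19)), (315, 192, np.float64(0.42), np.float64(-0.09), np.float64(0.2)), (313, 189, np.float64(0.43), np.float64(-0.09), np.float64(0.21)), (311, 187, np.float64(0.44), np.float64(-0.09), np.float64(0.21)), (308, 182, np.float64(0.6), np.float64(-0.12), np.float64(0.16))]
-0.15 [(311, 196, np.float64(0.47), np.float64(-0.09), np.float64(0.17)), (309, 193, np.float64(0.49), np.float64(-0.09), np.float64(0.17)), (306, 190, np.float64(0.72), np.float64(-0.15), np.float64(0.07)), (304, 188, np.float64(0.82), np.float64(-0.17), np.float64(0.04)), (301, 183, np.float64(0.6), np.float64(-0.09), np.float64(0.16))]
-0.12 [(304, 197, np.float64(0.5), np.float64(-0.07), np.float64(0.15)), (302, 194, np.float64(0.52), np.float64(-0.07), np.float64(0.15)), (300, 191, np.float64(0.72), np.float64(-0.12), np.float64(0.07)), (298, 189, np.float64(0.81), np.float64(-0.13), np.float64(0.04)), (295, 184, np.float64(0.6), np.float64(-0.07), np.float64(0.16))]
-0.09 [(297, 198, np.float64(0.54), np.float64(-0.06), np.float64(0.13)), (295, 
[... 414 characters left out ...]
.float64(0.74), np.float64(-0.06), np.float64(0.06)), (284, 191, np.float64(0.83), np.float64(-0.08), np.float64(0.03)), (281, 186, np.float64(0.6), np.float64(-0.02), np.float64(0.16))]
-0.03 [(283, 201, np.float64(0.73), np.float64(-0.04), np.float64(0.04)), (281, 198, np.float64(0.13), np.float64(0.09), np.float64(0.34)), (279, 195, np.float64(0.13), np.float64(0.1), np.float64(0.35)), (277, 192, np.float64(0.11), np.float64(0.11), np.float64(0.37)), (275, 188, np.float64(0.09), np.float64(0.12), np.float64(0.39))]
turn [  4.16 -23.12  -5.64] shift cm [  4.58  21.58 -13.28]
turn [  4.16 -23.12  -5.64] shift cm [-3.61 21.58 -5.94]
turn [  2.81 -18.14  -3.49] shift cm [ 11.12   9.15 -13.02]
```

Run:
```python
from h import *
s=np.load('s1.npz'); c=env.get_calibration('scene'); p,d=s['p'],s['d']; X=cloud(c,d)
cv2.imwrite('pics/s1.png',cv2.resize(p[170:220,260:340],(800,500),interpolation=cv2.INTER_CUBIC)[...,::-1])
m=(X[...,0]>.69)&(X[...,0]<.76)&(X[...,1]>-.2)&(X[...,1]<0)&(X[...,2]>.03)&(X[...,2]<.078)
print(m.sum())
for y in np.arange(-.19,0,.01):
    q=X[m&(abs(X[...,1]-y)<.005)]
    if len(q): print(round(y,3),len(q),np.median(q[:,0]).round(4),q[:,2].min().round(3),q[:,2].max().round(3))
q=X[m&(X[...,2]<.066)]; v=cv2.fitLine(q[:,:2].astype(np.float32),cv2.DIST_HUBER,0,.01,.01).ravel(); print(v,np.degrees(np.arctan2(v[1],v[0])))
```

```text
203
-0.17 3 0.7533 0.062 0.071
-0.16 2 0.7372 0.07 0.073
-0.15 11 0.7189 0.052 0.072
-0.14 12 0.7178 0.049 0.073
-0.13 14 0.7188 0.05 0.075
-0.12 7 0.7231 0.058 0.07
-0.11 13 0.7216 0.042 0.071
-0.1 18 0.7217 0.04 0.074
-0.09 24 0.7262 0.031 0.074
-0.08 24 0.7257 0.031 0.073
-0.07 19 0.7274 0.03 0.072
-0.06 26 0.7293 0.032 0.072
-0.05 21 0.7314 0.031 0.073
-0.04 9 0.7307 0.035 0.071
[ 0.11673851  0.9931627   0.72600764 -0.08632968] 83.29608
```

View pics/s1.png

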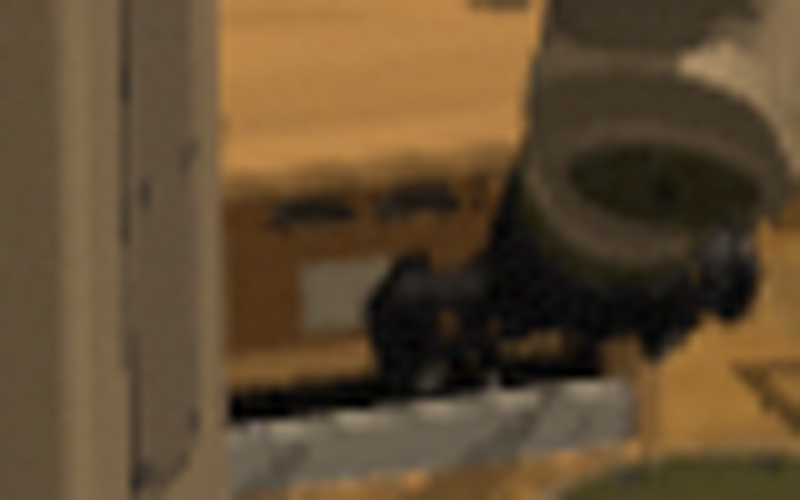

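Crop: the carton's front wall (label at ~(345,295) in the crop, about (294,199) in the full picture) is seen between the pillar and the hand. The dark bar and strip are in front of it. The lip is about (0.728, -0.092) with yaw -6.7°. Now I grasp the hook.

Run:
```python
from h import *
t=tool(2.5,15)
rel(tcp_of_grip([.445,-.3212,.15],t),t); rel(tcp_of_grip([.445,-.3212,.060],t),t)
```

```text
turn [  3.68 -33.11  -6.03] shift cm [  2.01  21.76 -12.99]
turn [  3.68 -33.11  -6.03] shift cm [-4.69 21.77 -6.98]
```

Call:
carry_out --steps '[[[0.9, -8, -1.5], [0.5, 2, -6], 0], [[3.7, -33, -6], [2, 21.8, -13], 0], [[3.7, -33, -6], [2, 21.8, -13], 0], [[3.7, -33, -6], [2, 21.8, -13], 0], [[3.7, -33, -6], [2, 21.8, -13], 0], [[3.7, -33, -6], [2, 21.8, -13], 0], [[3.7, -33, -6], [2, 21.8, -13], 0], [[3.7, -33, -6], [2, 21.8, -13], 0]]'

```text
clock: 5.3
tcp_pos: [0.4924, -0.3422, 0.1646]
orientation: [-0.015, 0.994, 0.028, 0.101]
wrist_force: [0.1, -0.2, 0.5]
finger_gap: 0.0855
grip_force: 0.0
```

Run:
```python
from h import *
done([3.7,-33,-6],[2,21.8,-13]); s=env.get_state(); print(s['tcp_pos'],s['joint_pos'],load()[0])
c=env.get_calibration('wrist'); p,d=env.read_camera('wrist'); cv2.imwrite('pics/w4.png',p[...,::-1]); X=cloud(c,d)
m=(X[...,2]>.05)&(X[...,2]<.085)&(X[...,0]>.43)&(X[...,0]<.66)&(abs(X[...,1]+.32)<.03)
P=X[m]; v=cv2.fitLine(P[:,:2].astype(np.float32),cv2.DIST_HUBER,0,.01,.01).ravel(); print(len(P),v,np.degrees(np.arctan2(v[1],v[0])))
for x in np.arange(.40,.66,.01):
    q=X[m&(abs(X[...,0]-x)<.005)]
    if len(q): print(x.round(3),len(q),q[:,1].min().round(4),q[:,1].max().round(4),np.percentile(q[:,2],90).round(4))
```

```text
[ 0.49237506 -0.34217024  0.16461344] [-0.82814401  0.28396436 -0.17798082  0.99763406  0.17183373  2.26658431] [ 0.44963879 -0.32135607  0.13193155]
3803 [ 0.99879974  0.04898098  0.52584267 -0.31468013] 2.8075266
0.43 96 -0.3278 -0.3096 0.072
0.44 200 -0.3276 -0.3092 0.0722
0.45 208 -0.3272 -0.3088 0.0723
0.46 200 -0.3266 -0.3084 0.0721
0.47 209 -0.3261 -0.3079 0.0721
0.48 206 -0.3256 -0.3076 0.0722
0.49 216 -0.3252 -0.307 0.0722
0.5 199 -0.3246 -0.3072 0.0716
0.51 177 -0.3231 -0.3078 0.0691
0.52 133 -0.3196 -0.2948 0.0664
0.53 494 -0.3352 -0.2937 0.076
0.54 207 -0.3349 -0.2956 0.0746
0.55 121 -0.3182 -0.3083 0.0659
0.56 122 -0.3177 -0.3078 0.0658
0.57 122 -0.3171 -0.3075 0.0659
0.58 121 -0.3167 -0.3071 0.0657
0.59 128 -0.3161 -0.3067 0.066
0.6 125 -0.3158 -0.3062 0.066
0.61 129 -0.3151 -0.3057 0.0655
0.62 125 -0.3147 -0.3052 0.0658
0.63 132 -0.3142 -0.3048 0.0657
0.64 129 -0.314 -0.3043 0.0653
0.65 4 -0.3113 -0.308 0.0635
```

View pics/w4.png

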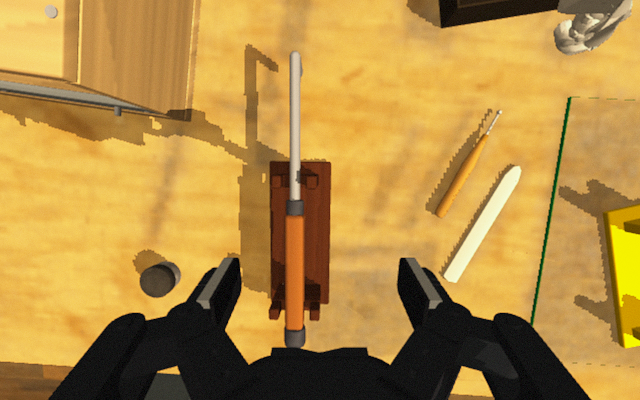

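The hook lies tine-forward in the dark rest (handle at (295,260), rod end at (295,55)). Its grip point is about (0.459, -0.318).

Run:
```python
from h import *
t=tool(2.8,15)
rel(tcp_of_grip([.447,-.3184,.15],t),t); rel(tcp_of_grip([.447,-.3184,.0605],t),t)
```

```text
turn [ 0.06 -0.11 -0.31] shift cm [ 0.23 -0.31  0.06]
turn [ 0.06 -0.11 -0.31] shift cm [-2.11 -0.31  8.7 ]
```

Call:
carry_out --steps '[[[0, 0, -0.3], [0.2, -0.3, 0], 0], [[0, 0, -0.3], [0.2, -0.3, 0], 0], [[0, 0, -0.3], [0.2, -0.3, 0], 0], [[0, 0, -0.3], [0.2, -0.3, 0], 0], [[0, 0, -0.3], [-0.5, -0.3, 2.5], 0], [[0, 0, -0.3], [-1.3, -0.3, 5.5], 0], [[0, 0, -0.3], [-2.1, -0.3, 8.7], 0], [[0, 0, -0.3], [-2.1, -0.3, 8.7], 0]]'

```text
clock: 6.35
tcp_pos: [0.4878, -0.3364, 0.0735]
orientation: [-0.016, 0.994, 0.031, 0.099]
wrist_force: [-0.0, -0.3, -0.2]
finger_gap: 0.0852
grip_force: 0.0
```

Run:
```python
from h import *
done([0,0,-.3],[-2.1,-.3,8.7]); s=env.get_state(); print(s['tcp_pos'],rot(s['orientation']).inv().apply([0,0,1]),s['joint_pos'],load()[0])
```

```text
[ 0.48776098 -0.33640903  0.07351802] [ 0.19875107 -0.02573263 -0.97971212] [-0.82701352  0.34866366 -0.32828797  0.78669656  0.17130553  2.26242963] [ 0.45191123 -0.31821496  0.04246664]
```

The offset is the same as at the clamped viewing pose, so my tracked command was off. I resync to the measured pose.

```bash
cat >> h.py <<'E'
def load():
    s=env.get_state(); return s['tcp_pos'],rot(s['orientation'])
def done(*a): pass
E
python3 - <<'E'
from h import *
t=tool(2.8,15)
rel(tcp_of_grip([.447,-.3184,.11],t),t); rel(tcp_of_grip([.447,-.3184,.0605],t),t)
E
```

```text
turn [-1.63  3.54  0.5 ] shift cm [-3.04 -2.1  -2.44]
turn [-1.63  3.54  0.5 ] shift cm [-4.03 -1.97  2.41]
```

Call:
carry_out --steps '[[[-0.8, 1.8, 0.2], [-1.5, -1, -1.2], 0], [[-1.6, 3.5, 0.5], [-3, -2.1, -2.4], 0], [[-1.6, 3.5, 0.5], [-3, -2.1, -2.4], 0], [[-1.6, 3.5, 0.5], [-3.4, -2.1, -0.8], 0], [[-1.6, 3.5, 0.5], [-3.7, -2, 0.8], 0], [[-1.6, 3.5, 0.5], [-4, -2, 2.4], 0], [[-1.6, 3.5, 0.5], [-4, -2, 2.4], 0], [[-1.6, 3.5, 0.5], [-4, -2, 2.4], 0]]'

```text
clock: 7.35
tcp_pos: [0.455, -0.3207, 0.0459]
orientation: [-0.001, 0.991, 0.025, 0.133]
wrist_force: [0.9, -0.7, -0.7]
finger_gap: 0.0856
grip_force: 0.0
```

Run:
```python
from h import *
s=env.get_state(); t=tool(2.8,15); r=rot(s['orientation']); print(s['tcp_pos']-r.apply([0,0,env.hold_point_z]),s['joint_pos'])
rel(tcp_of_grip([.447,-.3184,.0605],t),t)
```

```text
[ 0.45004094 -0.32084233  0.06397468] [-0.87177047  0.27898036 -0.52874102  0.59590637  0.20766852  2.23713655]
turn [ 0.28 -0.23  0.11] shift cm [-0.38 -0.27  0.26]
```

Call:
carry_out --steps '[[[0.3, 0, 0], [-0.4, -0.3, 0.3], 0], [[0.3, 0, 0], [-0.4, -0.3, 0.3], 0], [[0.3, 0, 0], [-0.4, -0.3, 0.3], 120], [[0.3, 0, 0], [-0.4, -0.3, 0.3], 255], [[0.3, 0, 0], [-0.4, -0.3, 0.3], 255], [[0.3, 0, 0], [-0.4, -0.3, 0.3], 255], [[0.3, 0, 0], [-0.4, -0.3, 0.3], 255], [[0.3, 0, 0], [-0.4, -0.3, 0.3], 255]]' --force 90

```text
clock: 8.35
tcp_pos: [0.451, -0.3172, 0.0413]
orientation: [-0.004, 0.991, 0.025, 0.132]
wrist_force: [-0.7, -0.7, 3.0]
finger_gap: 0.0165
grip_force: 87.8
```

Run:
```python
from h import *
s=env.get_state(); t=tool(2.8,15); r=rot(s['orientation']); print(s['tcp_pos']-r.apply([0,0,env.hold_point_z]),s['finger_gap'],s['grip_force'],s['wrist_force'],s['ft_torque'])
rel(tcp_of_grip([.447,-.3184,.0605],t),t)
rel(tcp_of_grip([.447,-.3184,.13],t),t)
```

```text
[ 0.44609888 -0.31743659  0.05937648] 0.016499198159728824 87.8284764289856 [-0.6815622  -0.70919     2.97493933] [0.07378199 0.23665949 0.03569151]
turn [-0.06 -0.2   0.09] shift cm [ 0.11  0.1  -0.09]
turn [-0.06 -0.2   0.09] shift cm [ 1.93  0.1  -6.79]
```

```bash
cat >> h.py <<'E'
def save_grasp(g,yaw):
    p,r=load(); json.dump({'o':list(r.inv().apply(np.array(g)-p)),'q':list((r.inv()*R.from_euler('z',yaw,degrees=True)).as_quat())},open('grasp.json','w'))
def hook():
    j=json.load(open('grasp.json')); p,r=load(); g=p+r.apply(j['o']); h=r*R.from_quat(j['q'])
    return g,h,g+h.apply([.183,0,-.032])
def hrel(tip,yaw,p0=None):   # carry_out numbers that bring the hook tip there, hook level
    j=json.load(open('grasp.json')); h=R.from_euler('z',yaw,degrees=True); g=np.array(tip)-h.apply([.183,0,-.032])
    r=h*R.from_quat(j['q']).inv(); rel(g-r.apply(j['o']),r)
def show():
    g,h,t=hook(); s=env.get_state(); print('grip',g.round(4),'tip',t.round(4),'ypr',h.as_euler('ZYX',degrees=True).round(2),'F',s['wrist_force'].round(2),'gap',s['finger_gap'].round(4),'grip',round(s['grip_force'],1),'j',s['joint_pos'].round(2))
E
python3 - <<'E'
from h import *
save_grasp([.459,-.3178,.0605],2.8); show()
hrel([.6418,-.3089,.125],2.8); hrel([.545,-.14,.125],40); hrel([.58,-.11,.082],40)
E
```

```text
Traceback (most recent call last):
  File "h.py", line 43, in show
    g,h,t=hook(); s=env.get_state(); print('grip',g.round(4),'tip',t.round(4),'ypr',h.as_euler('ZYX',degrees=True).round(2),'F',s['wrist_force'].round(2),'gap',s['finger_gap'].round(4),'grip',round(s['grip_force'],1),'j',s['joint_pos'].round(2))
                                                                                                                                                                ^^^^^^^^^^^^^^^^^^^^^
AttributeError: 'float' object has no attribute 'round'
```

```bash
sed -i "s/s\['finger_gap'\].round(4)/round(float(s['finger_gap']),4)/" h.py
python3 - <<'E'
from h import *
show()
hrel([.6418,-.3089,.108],2.8); hrel([.545,-.14,.125],40); hrel([.58,-.11,.082],40)
E
```

```text
grip [ 0.459  -0.3178  0.0605] tip [ 0.6418 -0.3089  0.0285] ypr [2.8 0.  0. ] F [-0.68 -0.71  2.97] gap 0.0165 grip 87.8 j [-0.88  0.28 -0.54  0.59  0.21  2.23]
turn [0. 0. 0.] shift cm [ 2.09 -0.   -7.67]
turn [ 9.75e+00 -2.00e-02 -3.59e+01] shift cm [ -2.3   -5.79 -10.62]
turn [ 9.75e+00 -2.00e-02 -3.59e+01] shift cm [ 0.09 -8.6  -5.51]
```

Call:
carry_out --steps '[[[0, 0, 0], [0.7, 0, -2.6], 255], [[0, 0, 0], [1.4, 0, -5.2], 255], [[0, 0, 0], [2.1, 0, -7.7], 255], [[2.5, 0, -9], [1, -1.5, -8.5], 255], [[5, 0, -18], [0, -3, -9.2], 255], [[7.3, 0, -27], [-1.2, -4.5, -10], 255], [[9.7, 0, -36], [-2.3, -5.8, -10.6], 255], [[9.7, 0, -36], [-2.3, -5.8, -10.6], 255]]'

```text
clock: 9.35
tcp_pos: [0.3975, -0.2614, 0.1369]
orientation: [-0.046, 0.931, 0.339, 0.124]
wrist_force: [1.5, 0.0, -1.3]
finger_gap: 0.0167
grip_force: 88.1
```

Run:
```python
from h import *
show(); c=env.get_calibration('wrist'); p,d=env.read_camera('wrist'); X=cloud(c,d)
g,h,t=hook()
# check hook in hand: steel/wood points near the predicted axis
q=h.inv().apply(X.reshape(-1,3)-g); m=(d.ravel()>0)&(q[:,0]>.02)&(q[:,0]<.21)&(abs(q[:,1])<.02)&(abs(q[:,2])<.03)
for a in (.03,.06,.09,.12,.15,.175):
    k=m&(abs(q[:,0]-a)<.006); print(a,k.sum(),(q[k,1].min()+q[k,1].max())/2,np.percentile(q[k,2],90))
print('end',q[m][:,0].max())
hrel([.58,-.11,.082],40); hrel([.575,-.11,.082],30)
```

```text
grip [ 0.4043 -0.257   0.1561] tip [ 0.5445 -0.1395  0.124 ] ypr [3.997e+01 2.000e-02 5.000e-02] F [ 1.48  0.02 -1.31] gap 0.0167 grip 88.1 j [-0.92  0.16 -0.42  1.01  0.26  1.52]
0.03 919 0.0017989526177431409 0.011515705159801356
0.06 471 0.0022021670359764524 0.005110773697273675
0.09 503 0.002313027523826377 0.005273075241337534
0.12 389 0.002123019651902961 0.005203803835233103Traceback (most recent call last):
  File "<stdin>", line 7, in <module>
    return umr_minimum(a, axis, None, out, keepdims, initial, where)
ValueError: zero-size array to reduction operation minimum which has no identity
```

Run:
```python
from h import *
for a in [([.575,-.11,.082],40),([.60,-.108,.082],34),([.63,-.106,.082],27),([.66,-.104,.082],20)]: hrel(*a)
```

```text
turn [ 0.04  0.02 -0.09] shift cm [ 2.97 -0.36  5.17]
turn [-1.53  0.02  5.7 ] shift cm [ 5.05 -0.9   5.74]
turn [-3.36  0.02 12.45] shift cm [ 7.78 -1.43  6.48]
turn [-5.2   0.03 19.21] shift cm [10.77 -1.88  7.29]
```

Call:
carry_out --steps '[[[0, 0, 0], [1.5, -0.2, 2.6], 255], [[0, 0, 0], [3, -0.4, 5.2], 255], [[0, 0, 0], [3, -0.4, 5.2], 255], [[-1.5, 0, 5.7], [5.1, -0.9, 5.7], 255], [[-3.4, 0, 12.5], [7.8, -1.4, 6.5], 255], [[-5.2, 0, 19.2], [10.8, -1.9, 7.3], 255], [[-5.2, 0, 19.2], [10.8, -1.9, 7.3], 255], [[-5.2, 0, 19.2], [10.8, -1.9, 7.3], 255]]'

```text
clock: 10.4
tcp_pos: [0.4801, -0.1682, 0.0957]
orientation: [-0.023, 0.976, 0.175, 0.13]
wrist_force: [-0.8, -0.5, -0.9]
finger_gap: 0.0168
grip_force: 88.2
```

Run:
```python
from h import *
show()
for a in [([.69,-.101,.082],12),([.72,-.098,.082],3.5),([.746,-.094,.082],-5),([.746,-.094,.049],-5)]: hrel(*a)
```

```text
grip [ 0.4879 -0.1664  0.1149] tip [ 0.6596 -0.1032  0.0829] ypr [20.21  0.   -0.09] F [-0.79 -0.53 -0.9 ] gap 0.0168 grip 88.2 j [-0.63  0.14 -0.56  0.72  0.22  2.18]
turn [-2.07  0.    7.95] shift cm [ 3.01 -1.88  0.91]
turn [-4.3   0.   16.15] shift cm [ 6.43 -3.88  1.84]
turn [-6.53  0.   24.35] shift cm [ 9.91 -5.99  2.78]
turn [-6.53  0.   24.35] shift cm [ 9.05 -5.99  5.96]
```

Call:
carry_out --steps '[[[-1, 0, 4], [1.5, -0.9, 0.4], 255], [[-2.1, 0, 8], [3, -1.9, 0.9], 255], [[-3.2, 0, 12], [4.7, -2.9, 1.4], 255], [[-4.3, 0, 16.2], [6.4, -3.9, 1.8], 255], [[-5.4, 0, 20.2], [8.2, -5, 2.3], 255], [[-6.5, 0, 24.4], [9.9, -6, 2.7], 255], [[-6.5, 0, 24.4], [9.9, -6, 2.7], 255], [[-6.5, 0, 24.4], [9.9, -6, 2.7], 255]]'

```text
clock: 11.4
tcp_pos: [0.5549, -0.0767, 0.0949]
orientation: [0.005, 0.99, -0.043, 0.131]
wrist_force: [0.1, 0.2, -1.6]
finger_gap: 0.0166
grip_force: 88.3
```

Run:
```python
from sc import *
show(); sc('s2')
s=np.load('s2.npz'); cv2.imwrite('pics/s2.png',cv2.resize(s['p'][170:220,250:340],(800,444),interpolation=cv2.INTER_CUBIC)[...,::-1])
hrel([.746,-.094,.049],-5)
```

```text
grip [ 0.5628 -0.0785  0.114 ] tip [ 0.745  -0.0945  0.0818] ypr [-5.06  0.09  0.07] F [ 0.12  0.2  -1.62] gap 0.0166 grip 88.3 j [-0.31  0.18 -0.53  0.61  0.06  2.92]
-0.18 [(318, 195, np.float64(0.67), np.float64(-0.18), np.float64(0.07)), (315, 192, np.float64(0.71), np.float64(-0.19), np.float64(0.06)), (313, 189, np.float64(0.52), np.float64(-0.12), np.float64(0.16)), (311, 187, np.float64(0.54), np.float64(-0.12), np.float64(0.17)), (308, 182, np.float64(0.52), np.float64(-0.1), np.float64(0.2))]
-0.15 [(311, 196, np.float64(0.77), np.float64(-0.18), np.float64(0.02)), (309, 193, np.float64(0.53), np.float64(-0.1), np.float64(0.14)), (306, 190, np.float64(0.51), np.float64(-0.09), np.float64(0.17)), (304, 188, np.float64(0.52), np.float64(-0.08), np.float64(0.18)), (301, 183, np.float64(0.51), np.float64(-0.07), np.float64(0.2))]
-0.12 [(304, 197, np.float64(0.55), np.float64(-0.09), np.float64(0.12)), (302, 194, np.float64(0.57), np.float64(-0.09), np.float64(0.13)), (300, 191, np.float64(0.53), np.float64(-0.07), np.float64(0.16)), (298, 189, np.float64(0.52), np.float64(-0.0
[... 468 characters left out ...]
np.float64(-0.08), np.float64(0.04)), (288, 197, np.float64(0.73), np.float64(-0.07), np.float64(0.05)), (286, 194, np.float64(0.73), np.float64(-0.06), np.float64(0.07)), (284, 191, np.float64(0.83), np.float64(-0.08), np.float64(0.03)), (281, 186, np.float64(0.61), np.float64(-0.02), np.float64(0.16))]
-0.03 [(283, 201, np.float64(0.74), np.float64(-0.05), np.float64(0.03)), (281, 198, np.float64(0.73), np.float64(-0.04), np.float64(0.05)), (279, 195, np.float64(0.75), np.float64(-0.04), np.float64(0.06)), (277, 192, np.float64(0.86), np.float64(-0.06), np.float64(0.02)), (275, 188, np.float64(0.61), np.float64(0.01), np.float64(0.16))]
turn [-0.05  0.08 -0.11] shift cm [-0.77 -0.05  3.22]
```

Call:
carry_out --steps '[[[0, 0, 0], [-0.1, 0, 0.5], 255], [[0, 0, 0], [-0.3, 0, 1.1], 255], [[0, 0, 0], [-0.4, 0, 1.7], 255], [[0, 0, 0], [-0.6, 0, 2.3], 255], [[0, 0, 0], [-0.7, 0, 2.8], 255], [[0, 0, 0], [-0.8, 0, 3.2], 255], [[0, 0, 0], [-0.8, 0, 3.2], 255], [[0, 0, 0], [-0.8, 0, 3.2], 255]]'

```text
clock: 12.45
tcp_pos: [0.5563, -0.0757, 0.0623]
orientation: [0.005, 0.99, -0.043, 0.132]
wrist_force: [0.0, 0.0, -1.0]
finger_gap: 0.0167
grip_force: 88.3
```

Run:
```python
from h import *
show()
u=np.array([-.9968,.080,0]); p,r=load(); print('pull 1cm in tool:',r.inv().apply(u))
```

```text
grip [ 0.5641 -0.0774  0.0815] tip [ 0.7464 -0.0935  0.0494] ypr [-5.05  0.02  0.08] F [ 0.02  0.04 -1.03] gap 0.0167 grip 88.3 j [-0.31  0.22 -0.57  0.52  0.06  2.93]
pull 1cm in tool: [-0.96506575  0.00630648 -0.26195146]
```

Call:
carry_out --steps '[[[0, 0, 0], [-0.29, 0, -0.08], 255], [[0, 0, 0], [-0.58, 0, -0.16], 255], [[0, 0, 0], [-0.87, 0, -0.24], 255], [[0, 0, 0], [-1.06, 0.01, -0.29], 255], [[0, 0, 0], [-1.25, 0.01, -0.34], 255], [[0, 0, 0], [-1.45, 0.01, -0.39], 255], [[0, 0, 0], [-1.64, 0.01, -0.45], 255], [[0, 0, 0], [-1.93, 0.01, -0.52], 255]]'

```text
clock: 13.45
tcp_pos: [0.5364, -0.0742, 0.0623]
orientation: [0.005, 0.99, -0.043, 0.132]
wrist_force: [2.9, 0.1, -1.9]
finger_gap: 0.017
grip_force: 88.1
```

Run:
```python
from h import *
show()
```

```text
grip [ 0.5443 -0.076   0.0815] tip [ 0.7266 -0.0921  0.0496] ypr [-5.06 -0.01  0.07] F [ 2.94  0.1  -1.93] gap 0.017 grip 88.1 j [-0.32  0.18 -0.62  0.51  0.06  2.92]
```

Call:
carry_out --steps '[[[0, 0, 0], [-0.36, 0, -0.1], 255], [[0, 0, 0], [-0.72, 0, -0.2], 255], [[0, 0, 0], [-1.09, 0.01, -0.3], 255], [[0, 0, 0], [-1.45, 0.01, -0.39], 255], [[0, 0, 0], [-1.81, 0.01, -0.49], 255], [[0, 0, 0], [-2.17, 0.02, -0.59], 255], [[0, 0, 0], [-2.53, 0.02, -0.69], 255], [[0, 0, 0], [-2.9, 0.02, -0.79], 255]]'

```text
clock: 14.45
tcp_pos: [0.506, -0.0717, 0.0622]
orientation: [0.005, 0.99, -0.043, 0.132]
wrist_force: [3.2, -0.2, -3.0]
finger_gap: 0.0169
grip_force: 88.0
```

Run:
```python
from h import *
show()
```

```text
grip [ 0.5138 -0.0734  0.0813] tip [ 0.6961 -0.0895  0.0493] ypr [-5.05  0.03  0.09] F [ 3.21 -0.23 -3.03] gap 0.0169 grip 88.0 j [-0.34  0.13 -0.68  0.5   0.07  2.9 ]
```

Call:
carry_out --steps '[[[0, 0, 0], [-0.29, 0, -0.08], 255], [[0, 0, 0], [-0.58, 0, -0.16], 255], [[0, 0, 0], [-0.82, 0, -0.22], 255], [[0, 0, 0], [-1.06, 0.01, -0.29], 255], [[0, 0, 0], [-1.3, 0.01, -0.35], 255], [[0, 0, 0], [-1.54, 0.01, -0.42], 255], [[0, 0, 0], [-1.74, 0.01, -0.47], 255], [[0, 0, 0], [-1.93, 0.01, -0.52], 255]]'

```text
clock: 15.45
tcp_pos: [0.4862, -0.07, 0.0621]
orientation: [0.005, 0.99, -0.043, 0.132]
wrist_force: [4.1, -1.0, -2.1]
finger_gap: 0.0167
grip_force: 88.0
```

Run:
```python
from h import *
show()
```

```text
grip [ 0.494  -0.0718  0.0813] tip [ 0.6763 -0.0879  0.0492] ypr [-5.05  0.03  0.09] F [ 4.12 -0.97 -2.1 ] gap 0.0167 grip 88.0 j [-0.35  0.1  -0.72  0.5   0.07  2.89]
```

Call:
carry_out --steps '[[[0, 0, 0], [-0.1, 0, -0.03], 255], [[0, 0, 0], [-0.19, 0, -0.05], 255], [[0, 0, 0], [-0.29, 0, -0.08], 255], [[0, 0, 0], [-0.39, 0, -0.1], 255], [[0, 0, 0], [-0.48, 0, -0.13], 255], [[0, 0, 0], [-0.58, 0, -0.16], 255], [[0, 0, 0], [-0.68, 0, -0.18], 255], [[0, 0, 0], [-0.77, 0, -0.21], 255]]'

```text
clock: 16.45
tcp_pos: [0.4783, -0.0693, 0.0621]
orientation: [0.005, 0.99, -0.043, 0.132]
wrist_force: [2.7, -0.4, -2.9]
finger_gap: 0.0169
grip_force: 88.0
```

Call:
carry_out --steps '[[[0, 0, 0], [-0.05, 0, -0.01], 255], [[0, 0, 0], [-0.1, 0, -0.02], 255], [[0, 0, 0], [-0.14, 0, -0.04], 255], [[0, 0, 0], [-0.18, 0, -0.05], 255], [[0, 0, 0], [-0.21, 0, -0.06], 255], [[0, 0, 0], [-0.24, 0, -0.06], 255], [[0, 0, 0], [-0.27, 0, -0.07], 255], [[0, 0, 0], [-0.29, 0, -0.08], 255]]'

```text
clock: 17.45
tcp_pos: [0.4753, -0.0691, 0.0622]
orientation: [0.005, 0.99, -0.043, 0.132]
wrist_force: [4.3, -0.2, -1.8]
finger_gap: 0.0168
grip_force: 88.0
```

Call:
carry_out --steps '[[[0, 0, 0], [-0.03, 0, -0.01], 255], [[0, 0, 0], [-0.05, 0, -0.01], 255], [[0, 0, 0], [-0.08, 0, -0.02], 255], [[0, 0, 0], [-0.1, 0, -0.03], 255], [[0, 0, 0], [-0.13, 0, -0.03], 255], [[0, 0, 0], [-0.15, 0, -0.04], 255], [[0, 0, 0], [-0.18, 0, -0.05], 255], [[0, 0, 0], [-0.2, 0, -0.05], 255]]'

```text
clock: 18.45
tcp_pos: [0.4733, -0.0689, 0.0621]
orientation: [0.005, 0.99, -0.043, 0.132]
wrist_force: [3.4, -0.3, -2.3]
finger_gap: 0.0166
grip_force: 88.0
```

Run:
```python
from h import *
show()
```

```text
grip [ 0.4811 -0.0707  0.0813] tip [ 0.6634 -0.0868  0.0492] ypr [-5.06  0.03  0.09] F [ 3.42 -0.32 -2.31] gap 0.0166 grip 88.0 j [-0.36  0.07 -0.75  0.49  0.07  2.88]
```

Call:
carry_out --steps '[[[0, 0, 0], [-0.03, 0, -0.01], 255], [[0, 0, 0], [-0.05, 0, -0.01], 255], [[0, 0, 0], [-0.08, 0, -0.02], 255], [[0, 0, 0], [-0.1, 0, -0.03], 255], [[0, 0, 0], [-0.13, 0, -0.03], 255], [[0, 0, 0], [-0.15, 0, -0.04], 255], [[0, 0, 0], [-0.18, 0, -0.05], 255], [[0, 0, 0], [-0.2, 0, -0.05], 255]]'

```text
clock: 19.45
tcp_pos: [0.4716, -0.0688, 0.0622]
orientation: [0.005, 0.99, -0.043, 0.132]
wrist_force: [4.0, -0.5, -3.1]
finger_gap: 0.0167
grip_force: 88.0
```

Run:
```python
from h import *
show()
s=env.get_state(); print(s['ft_torque'],s['tau'])
```

```text
grip [ 0.4794 -0.0705  0.0814] tip [ 0.6617 -0.0866  0.0494] ypr [-5.05 -0.01  0.09] F [ 4.03 -0.5  -3.15] gap 0.0167 grip 88.0 j [-0.36  0.07 -0.76  0.49  0.07  2.88]
[-0.11135878 -0.48927393 -0.0746563 ] [-1.34907458e-01 -3.02814996e+01  2.35862374e+01 -7.80089479e-01
 -5.70818048e-02 -6.48796467e-04]
```

Call:
carry_out --steps '[[[0, 0, 0], [-0.03, 0, -0.01], 255], [[0, 0, 0], [-0.05, 0, -0.01], 255], [[0, 0, 0], [-0.08, 0, -0.02], 255], [[0, 0, 0], [-0.1, 0, -0.03], 255], [[0, 0, 0], [-0.13, 0, -0.03], 255], [[0, 0, 0], [-0.15, 0, -0.04], 255], [[0, 0, 0], [-0.18, 0, -0.05], 255], [[0, 0, 0], [-0.2, 0, -0.05], 255]]'

```text
clock: 20.45
tcp_pos: [0.4698, -0.0687, 0.0623]
orientation: [0.005, 0.99, -0.043, 0.132]
wrist_force: [6.6, -0.1, -3.2]
finger_gap: 0.0168
grip_force: 88.0
```

Call:
carry_out --steps '[[[0, 0, 0], [-0.02, 0, 0], 255], [[0, 0, 0], [-0.03, 0, -0.01], 255], [[0, 0, 0], [-0.05, 0, -0.01], 255], [[0, 0, 0], [-0.06, 0, -0.02], 255], [[0, 0, 0], [-0.08, 0, -0.02], 255], [[0, 0, 0], [-0.1, 0, -0.03], 255], [[0, 0, 0], [-0.1, 0, -0.03], 255], [[0, 0, 0], [-0.1, 0, -0.03], 255]]'

```text
clock: 21.45
tcp_pos: [0.4698, -0.0689, 0.0628]
orientation: [0.005, 0.99, -0.043, 0.133]
wrist_force: [9.7, -1.2, -3.9]
finger_gap: 0.0165
grip_force: 87.8
```

Call:
carry_out --steps '[[[0, 0, 0], [-0.02, 0, 0], 255], [[0, 0, 0], [-0.04, 0, -0.01], 255], [[0, 0, 0], [-0.06, 0, -0.02], 255], [[0, 0, 0], [-0.08, 0, -0.02], 255], [[0, 0, 0], [-0.1, 0, -0.03], 255], [[0, 0, 0], [-0.1, 0, -0.03], 255], [[0, 0, 0], [-0.1, 0, -0.03], 255], [[0, 0, 0], [-0.1, 0, -0.03], 255]]'

```text
clock: 22.45
tcp_pos: [0.4698, -0.069, 0.0632]
orientation: [0.005, 0.99, -0.043, 0.134]
wrist_force: [13.0, 0.4, -6.0]
finger_gap: 0.0164
grip_force: 87.9
```

Run:
```python
from h import *
show()
print(env.get_state()['ft_torque'])
c=env.get_calibration('scene'); p,d=env.read_camera('scene'); X=cloud(c,d); np.savez('s3',p=p,d=d)
cv2.imwrite('pics/s3.png',cv2.resize(p[170:220,250:340],(800,444),interpolation=cv2.INTER_CUBIC)[...,::-1])
m=(X[...,0]>.62)&(X[...,0]<.70)&(X[...,1]>-.2)&(X[...,1]<0)&(X[...,2]>.045)&(X[...,2]<.078)
for y in np.arange(-.17,0,.01):
    q=X[m&(abs(X[...,1]-y)<.005)]
    if len(q): print(round(y,3),len(q),np.median(q[:,0]).round(4),q[:,2].min().round(3),q[:,2].max().round(3))
```

```text
grip [ 0.4775 -0.0707  0.0824] tip [ 0.66   -0.0867  0.0512] ypr [-5.02 -0.24  0.06] F [13.01  0.42 -6.  ] gap 0.0164 grip 87.9 j [-0.36  0.06 -0.76  0.49  0.07  2.87]
[-0.12625315 -1.11431654  0.09098432]
-0.09 1 0.6492 0.047 0.047
-0.08 3 0.6507 0.049 0.071
-0.07 6 0.6512 0.067 0.072
-0.06 4 0.6535 0.068 0.074
-0.05 10 0.6533 0.048 0.069
-0.04 17 0.6539 0.05 0.073
-0.03 22 0.6605 0.046 0.074
```

Call:
carry_out --steps '[[[0, 0, 0], [0, 0, 0], 255], [[0, 0, 0], [0, 0, 0], 255], [[0, 0, 0], [0, 0, 0], 255], [[0, 0, 0], [0, 0, 0], 255], [[0, 0, 0], [0, 0, 0], 255], [[0, 0, 0], [0, 0, 0], 255], [[0, 0, 0], [0, 0, 0], 255], [[0, 0, 0], [0, 0, 0], 255]]'

```text
clock: 23.5
tcp_pos: [0.4698, -0.069, 0.0632]
orientation: [0.005, 0.99, -0.043, 0.134]
wrist_force: [13.1, 0.2, -7.0]
finger_gap: 0.0166
grip_force: 87.9
```

View pics/s3.png

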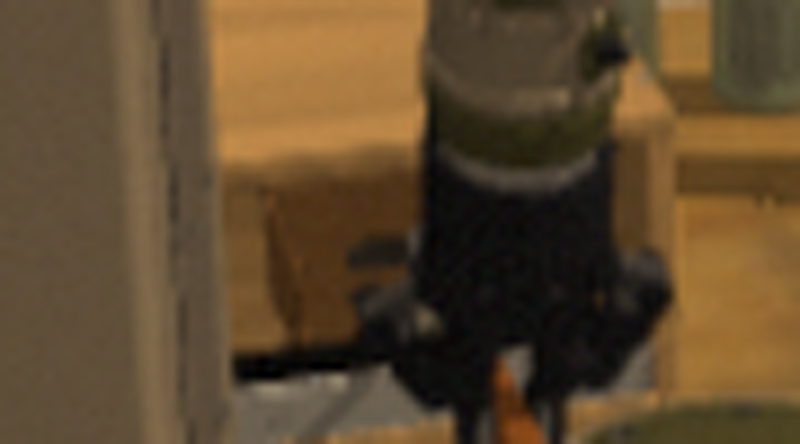

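The carton's front wall now meets the dark bar (crop about (320,340)), with 13 N held for over 1 s. I unhook: a little forward, then up.

Call:
carry_out --steps '[[[0, 0, 0], [0.25, 0, 0.07], 255], [[0, 0, 0], [0.6, 0, 0.17], 255], [[0, 0, 0], [1, 0, 0.27], 255], [[0, 0, 0], [1.25, 0, 0.34], 255], [[0, 0, 0], [1.5, 0, -0.6], 255], [[0, 0, 0], [1.8, 0, -1.7], 255], [[0, 0, 0], [2.1, 0, -2.9], 255], [[0, 0, 0], [2.1, 0, -2.9], 255]]'

```text
clock: 24.5
tcp_pos: [0.4809, -0.07, 0.0974]
orientation: [0.005, 0.99, -0.043, 0.134]
wrist_force: [0.2, -0.4, -2.2]
finger_gap: 0.0168
grip_force: 88.7
```

Run:
```python
from sc import *
show()
for a in [([.645,-.093,.086],8),([.62,-.1,.086],20),([.595,-.107,.086],31),([.57,-.115,.086],40),([.545,-.14,.12],40)]: hrel(*a)
```

```text
grip [ 0.4887 -0.0717  0.1166] tip [ 0.6711 -0.0878  0.0851] ypr [-5.06 -0.16  0.04] F [ 0.18 -0.37 -2.25] gap 0.0168 grip 88.7 j [-0.35  0.04 -0.69  0.59  0.07  2.88]
turn [  3.41  -0.17 -12.6 ] shift cm [-1.98  5.06 -0.69]
turn [  6.57  -0.18 -24.18] shift cm [-3.09  9.75 -1.  ]
turn [  9.47  -0.18 -34.79] shift cm [-3.66 13.83 -1.17]
turn [ 11.84  -0.19 -43.47] shift cm [-4.13 17.13 -1.3 ]
turn [ 11.84  -0.19 -43.47] shift cm [-5.42 19.84 -5.18]
```

Call:
carry_out --steps '[[[1.7, 0, -6.3], [-1, 2.5, -0.35], 255], [[3.4, -0.1, -12.6], [-2, 5, -0.7], 255], [[5, -0.1, -18.4], [-2.5, 7.4, -0.85], 255], [[6.6, -0.2, -24.2], [-3.1, 9.7, -1], 255], [[8, -0.2, -29.5], [-3.4, 11.8, -1.1], 255], [[9.5, -0.2, -34.8], [-3.7, 13.8, -1.2], 255], [[11.8, -0.2, -43.5], [-4.1, 17.1, -1.3], 255], [[11.8, -0.2, -43.5], [-4.1, 17.1, -1.3], 255]]'

```text
clock: 25.5
tcp_pos: [0.4226, -0.2393, 0.097]
orientation: [-0.045, 0.932, 0.339, 0.123]
wrist_force: [-0.0, -0.2, -1.3]
finger_gap: 0.0165
grip_force: 88.8
```

Run:
```python
from sc import *
show()
for a in [([.545,-.14,.12],40),([.585,-.21,.12],24),([.6418,-.3089,.12],2.8),([.6418,-.3089,.07],2.8)]: hrel(*a)
```

```text
grip [ 0.4295 -0.235   0.1161] tip [ 0.5699 -0.1177  0.0836] ypr [39.86  0.15  0.04] F [-0.01 -0.24 -1.28] gap 0.0165 grip 88.8 j [-0.85  0.2  -0.48  0.89  0.26  1.6 ]
turn [-0.    0.15 -0.15] shift cm [-2.29  0.15 -4.33]
turn [-4.18  0.17 15.3 ] shift cm [-2.94  2.83 -4.51]
turn [-9.71  0.19 35.76] shift cm [-1.8   7.79 -4.21]
turn [-9.71  0.19 35.76] shift cm [-3.1   7.79  0.62]
```

Run:
```python
from sc import *
for a in [([.55,-.22,.12],32),([.60,-.28,.12],16)]: hrel(*a)
```

```text
turn [-2.09  0.16  7.57] shift cm [-6.69  3.95 -5.52]
turn [-6.26  0.18 23.02] shift cm [-5.27  6.66 -5.14]
```

Call:
carry_out --steps '[[[0, 0.1, 0], [-1.2, 0.1, -2.2], 255], [[0, 0.1, 0], [-2.3, 0.2, -4.3], 255], [[-2.1, 0.2, 7.6], [-6.7, 4, -5.5], 255], [[-4.2, 0.2, 15.3], [-6, 5.3, -5.3], 255], [[-6.3, 0.2, 23], [-5.3, 6.7, -5.1], 255], [[-8, 0.2, 29.4], [-3.5, 7.2, -4.7], 255], [[-9.7, 0.2, 35.8], [-1.8, 7.8, -4.2], 255], [[-9.7, 0.2, 35.8], [-1.8, 7.8, -4.2], 255]]'

```text
clock: 26.5
tcp_pos: [0.4512, -0.3121, 0.1325]
orientation: [-0.005, 0.991, 0.027, 0.132]
wrist_force: [-0.3, 0.1, -1.5]
finger_gap: 0.0168
grip_force: 88.8
```

Run:
```python
from sc import *
show()
c=env.get_calibration('wrist'); p,d=env.read_camera('wrist'); X=cloud(c,d); g,h,t=hook()
q=h.inv().apply(X.reshape(-1,3)-g); m=(d.ravel()>0)&(abs(q[:,1])<.02)&(abs(q[:,2])<.03)
for a in (.03,.06,.09,.12,.15,.18):
    k=m&(abs(q[:,0]-a)<.006)
    if k.sum(): print(a,k.sum(),(q[k,1].min()+q[k,1].max())/2,np.percentile(q[k,2],90))
print('end',q[m][:,0].max())
m=(X[...,2]>.068)&(X[...,2]<.082)&(abs(X[...,1]+.314)<.04)&(X[...,0]>.5)&(X[...,0]<.56)
print('fork',m.sum(),X[m].min(0),X[m].max(0))
c=env.get_calibration('scene'); p,d=env.read_camera('scene'); X=cloud(c,d)
cv2.imwrite('pics/s4.png',cv2.resize(p[170:220,250:340],(800,444),interpolation=cv2.INTER_CUBIC)[...,::-1])
m=(X[...,0]>.62)&(X[...,0]<.70)&(X[...,1]>-.2)&(X[...,1]<0)&(X[...,2]>.045)&(X[...,2]<.068)
for y in np.arange(-.17,0,.01):
    k=X[m&(abs(X[...,1]-y)<.005)]
    if len(k): print(round(y,3),len(k),np.median(k[:,0]).round(4))
for a in [([.6418,-.3089,.075],2.8),([.6418,-.3089,.029],2.8)]: hrel(*a)
```

```text
grip [ 0.4593 -0.3128  0.1516] tip [ 0.642  -0.3029  0.1196] ypr [3.07 0.03 0.14] F [-0.33  0.08 -1.45] gap 0.0168 grip 88.8 j [-0.87  0.17 -0.42  0.82  0.21  2.23]
0.03 954 0.0012076917039623783 0.011646899066911073
0.06 489 0.0012525464044312383 0.0056317436632316
0.09 534 0.0013116764811423776 0.005281884861390942
0.12 426 0.0013668642991233164 0.005253453256950134
end 0.12562954044564906
fork 330 [ 0.52380382 -0.33468301  0.06806322] [ 0.53727609 -0.29358886  0.077299  ]
-0.16 9 0.6586
-0.15 11 0.6448
-0.14 12 0.645
-0.13 12 0.6426
-0.12 10 0.6436
-0.11 14 0.6464
-0.1 12 0.6479
-0.09 3 0.6482
turn [-0.2   0.06  0.2 ] shift cm [-1.13  0.42  4.31]
turn [-0.2   0.06  0.2 ] shift cm [-2.34  0.43  8.75]
```

Call:
carry_out --steps '[[[-0.2, 0.1, 0.2], [0, 0.4, 0], 255], [[-0.2, 0.1, 0.2], [0, 0.4, 0], 255], [[-0.2, 0.1, 0.2], [0, 0.4, 0], 255], [[-0.2, 0.1, 0.2], [-0.4, 0.4, 1.5], 255], [[-0.2, 0.1, 0.2], [-0.8, 0.4, 3], 255], [[-0.2, 0.1, 0.2], [-1.1, 0.4, 4.3], 255], [[-0.2, 0.1, 0.2], [-1.1, 0.4, 4.3], 255], [[-0.2, 0.1, 0.2], [-1.1, 0.4, 4.3], 255]]'

```text
clock: 27.6
tcp_pos: [0.4518, -0.3183, 0.0886]
orientation: [-0.003, 0.991, 0.024, 0.133]
wrist_force: [-0.5, 0.3, -1.9]
finger_gap: 0.0169
grip_force: 88.8
```

Run:
```python
from h import *
show()
hrel([.6418,-.3089,.029],2.8);hrel([.6418,-.3089,.05],2.8)
```

```text
grip [ 0.4598 -0.3189  0.1078] tip [ 0.6427 -0.3104  0.0761] ypr [ 2.68 -0.09 -0.05] F [-0.49  0.33 -1.86] gap 0.0169 grip 88.8 j [-0.88  0.22 -0.48  0.71  0.21  2.23]
turn [ 0.08 -0.09 -0.11] shift cm [-1.31 -0.11  4.49]
turn [ 0.08 -0.09 -0.11] shift cm [-0.75 -0.11  2.47]
```

Call:
carry_out --steps '[[[0.1, -0.1, -0.1], [-0.2, -0.1, 0.7], 255], [[0.1, -0.1, -0.1], [-0.4, -0.1, 1.4], 255], [[0.1, -0.1, -0.1], [-0.6, -0.1, 2.1], 255], [[0.1, -0.1, -0.1], [-0.8, -0.1, 2.8], 255], [[0.1, -0.1, -0.1], [-1, -0.1, 3.5], 255], [[0.1, -0.1, -0.1], [-1.2, -0.1, 4.1], 255], [[0.1, -0.1, -0.1], [-1.3, -0.1, 4.4], 255], [[0.1, -0.1, -0.1], [-1.3, -0.1, 4.4], 255]]'

```text
clock: 28.6
tcp_pos: [0.4505, -0.3169, 0.0421]
orientation: [-0.004, 0.991, 0.025, 0.132]
wrist_force: [-0.1, 0.6, -1.1]
finger_gap: 0.0164
grip_force: 88.8
```

Run:
```python
from h import *
show()
hrel([.6418,-.3089,.0285],2.8)
```

```text
grip [ 0.4585 -0.3176  0.0613] tip [ 0.6413 -0.3086  0.0291] ypr [2.8  0.04 0.06] F [-0.06  0.61 -1.11] gap 0.0164 grip 88.8 j [-0.88  0.28 -0.54  0.59  0.21  2.23]
turn [-0.06  0.04 -0.02] shift cm [0.03 0.03 0.09]
```

Call:
carry_out --steps '[[[0, 0, 0], [0, 0, 0.1], 255], [[0, 0, 0], [0, 0, 0.1], 255], [[0, 0, 0], [0, 0, 0.1], 200], [[0, 0, 0], [0, 0, 0.1], 160], [[0, 0, 0], [0, 0, 0.1], 80], [[0, 0, 0], [0, 0, 0.1], 0], [[0, 0, 0], [0, 0, 0.1], 0], [[0, 0, 0], [0, 0, 0.1], 0]]'

```text
clock: 29.6
tcp_pos: [0.4509, -0.3171, 0.0414]
orientation: [-0.004, 0.991, 0.025, 0.132]
wrist_force: [-0.7, 0.2, 0.1]
finger_gap: 0.0854
grip_force: 0.0
```

Call:
carry_out --steps '[[[0, 0, 0], [0, 0, 0], 0], [[0, 0, 0], [0.3, 0, -1.2], 0], [[0, 0, 0], [0.8, 0, -3], 0], [[0, 0, 0], [1.4, 0, -5.5], 0], [[0, 0, 0], [2.1, 0, -8], 0], [[0, 0, 0], [2.8, 0, -10.5], 0], [[0, 0, 0], [3.4, 0, -13], 0], [[0, 0, 0], [3.4, 0, -13], 0]]'

```text
clock: 30.6
tcp_pos: [0.4509, -0.3187, 0.179]
orientation: [-0.002, 0.991, 0.025, 0.134]
wrist_force: [0.3, 0.2, 0.1]
finger_gap: 0.0854
grip_force: 0.0
```

Run:
```python
from h import *
c=env.get_calibration('wrist'); p,d=env.read_camera('wrist'); X=cloud(c,d); np.savez('w5',p=p,d=d)
m=(X[...,2]>.05)&(X[...,2]<.085)&(X[...,0]>.43)&(X[...,0]<.66)&(abs(X[...,1]+.32)<.03)
P=X[m]; v=cv2.fitLine(P[:,:2].astype(np.float32),cv2.DIST_HUBER,0,.01,.01).ravel(); print(len(P),v,np.degrees(np.arctan2(v[1],v[0])))
for x in (.44,.48,.56,.60,.64):
    q=X[m&(abs(X[...,0]-x)<.005)]
    if len(q): print(x,len(q),q[:,1].min().round(4),q[:,1].max().round(4),np.percentile(q[:,2],90).round(4))
print('end',X[m][:,0].max())
a,_=env.read_camera('scene'); X2=cloud(env.get_calibration('scene'),_)
m=(X2[...,0]>.62)&(X2[...,0]<.70)&(X2[...,1]>-.2)&(X2[...,1]<0)&(X2[...,2]>.045)&(X2[...,2]<.066)
q=X2[m]; v=cv2.fitLine(q[:,:2].astype(np.float32),cv2.DIST_HUBER,0,.01,.01).ravel(); print('carton front',len(q),v,'yaw',np.degrees(np.arctan2(v[1],v[0]))-90)
out=np.zeros((600,640,3),np.uint8); out[:320]=cv2.resize(p[:,:],(640,320)); out[320:]=cv2.resize(a[165:225,245:345],(640,280),interpolation=cv2.INTER_CUBIC)
cv2.imwrite('pics/fin.png',out[...,::-1]); print(env.get_state()['tcp_pos'],env.get_state()['wrist_force'])
```

```text
3374 [ 0.998815    0.04866782  0.52493054 -0.3133605 ] 2.7895625
0.44 182 -0.326 -0.3088 0.0721
0.48 182 -0.3239 -0.3068 0.0721
0.56 104 -0.316 -0.3067 0.066
0.6 108 -0.314 -0.3047 0.0658
0.64 107 -0.3129 -0.3029 0.0655
end 0.6458525147623455
carton front 105 [ 0.15369628 -0.9881181   0.64910185 -0.13493778] yaw -171.15881
[ 0.44967613 -0.31727689  0.17601672] [-0.14965378  1.02368881 -0.87706723]
```

View pics/fin.png

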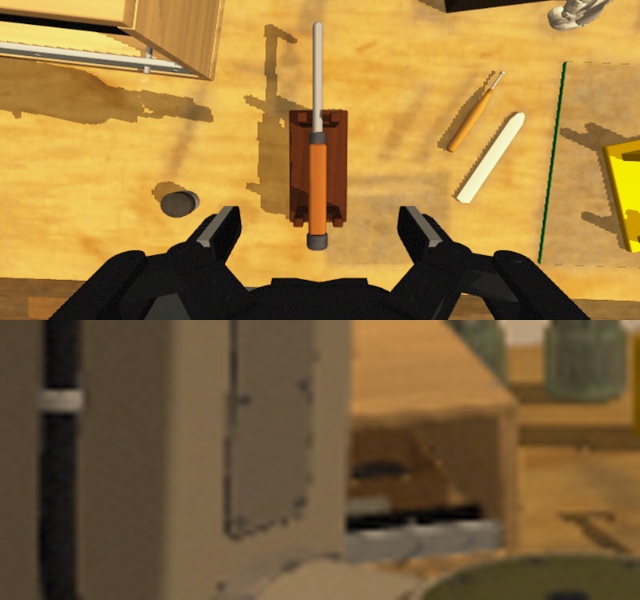

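The hook lies back in the dark rest as before (handle at (317,190)), and the wax tin is untouched at (180,203). In the lower crop the carton meets the bar at (410,515). As a last check on squareness I combine the two partial front-wall views.

Run:
```python
from h import *
c=env.get_calibration('scene'); p,d=env.read_camera('scene'); s=np.load('s3.npz')
def pts(X,z0,z1,x0,x1,y0=-.145,y1=-.042):
    m=(X[...,0]>x0)&(X[...,0]<x1)&(X[...,1]>y0)&(X[...,1]<y1)&(X[...,2]>z0)&(X[...,2]<z1); return X[m]
for n,dd in (('now',d),('s3',s['d'])):
    q=pts(cloud(c,dd),.045,.064,.63,.665); print(n,len(q),q[:,1].min(),q[:,1].max(),np.polyfit(q[:,1],q[:,0],1))
q=np.vstack([pts(cloud(c,x),.045,.064,.63,.665) for x in (d,s['d'])]); print('carton',np.polyfit(q[:,1],q[:,0],1),len(q))
q=np.vstack([pts(cloud(c,x),.022,.036,.62,.66) for x in (d,s['d'])]); print('bar?',np.polyfit(q[:,1],q[:,0],1),len(q))
```

```text
now 57 -0.14446237863367967 -0.09131817370037643 [0.03090402 0.65006415]
s3 15 -0.08858995361860189 -0.04250065743993636 [0.10449536 0.65862311]
carton [0.08555265 0.65680785] 72
bar? [0.08597617 0.65196461] 40
```

```bash
python3 -c "
from workcell import env
print(env.hand_in())"
```

```text
the job is handed in; nothing more can be done
None
```

The job is handed in: the carton stands square against the bumper bar after a pull of about 13 N held for over 1 s. The hook is back in the dark rest and the hand is clear of everything.

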